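# Snap a shoe last onto the hanging bar

### The job

Hang the cream shoe last on the rack: bring the bar in under the hook's nose, push the hook down onto the bar until the brass gate springs open and flicks shut under it, and leave the last hanging still and upright from the bar. Do not force the rack, and leave the other things on the bench where they are.

Things in the scene. Friction and masses are not known exactly. Their poses are not given: they have to be found in the camera images.
- last_grip (a point): Centre of the orange grip block on top of the hook of the cream plastic shoe last (one loose rigid piece, 0.28 to 0.46 kg, upright on its flat sole). Block: 22 mm along x, 40 along y, 36 high. Axes are the last's: x from heel to toe, z up. The sole's underside is 207 mm below this point. The hook lies in the x-z plane, in the block's middle.
- last: The same cream last; origin on its underside, straight below last_grip. The last proper reaches 72 mm behind to 81 mm ahead of the origin along x, is 68 mm wide, its top 62 mm up. A 10 mm round steel shank (centre x = -20 mm) rises from the top, arches forward over the eye and comes down as the nose (centre x = +20 mm). The eye is 30 mm wide.
- last_nose (a point): Lower end of the hook's nose, 84 mm below and 20 mm ahead (+x) of last_grip, 123 mm above the sole. The opening between it and the last's top is 61 mm high and open to +x: the bar goes in sideways here, to lie below the gate between nose and shank, before the hook is pushed down.
- last_eye (a point): Point fixed to the last where the centre of the bar lies once the last hangs: just under the arch, 32 mm straight below last_grip. The inside top of the arch is 28 mm below last_grip. If let go off-centre the last swings for some seconds.
- gate (a joint): Angle of the brass gate (28 mm long, 6 thick) closing the hook's mouth from below, hinged on the shank 77 mm below and 15 mm behind last_grip. 0: shut, level; grows as its tip swings up into the eye, at most 1.25. Sprung shut. The bar pushes it open with 5 to 15 N, is past its tip within 34 mm of first touching it, and the gate flicks back to 0 below the bar.
- rack_foot (a point): Point on the bench midway between the rack's two posts. Axes are the rack's: x away from the robot, y along the bar. A level steel bar, 8 mm across and 240 mm long, runs along y straight above this point. It is clamped at an unknown height: its centre is 204 to 240 mm above the bench, to be found by feel or by eye. It stays put under ordinary pushes.
- rack: The fixed rack, same origin and axes as rack_foot: two green posts, 20 mm square, 280 mm tall, at y = -130 and +130 mm; feet 150 mm long in x, 12 mm high; a floor strip 20 mm wide, 10 mm high between them. Black clamps (32 mm) with red knobs hold the bar to the posts.
- mate: Brown wooden shoe last without a hook, 154 x 68 x 62 mm, a bystander; origin on its underside.
- glue: Yellow glue can, 72 mm across, 110 mm tall, a bystander; origin on its underside.
- spool: Blue plastic spool, 60 mm across, 70 mm tall, a bystander; origin on its underside.
Not all that is in view belongs to the job. What is shaped like the last but blue or pink is not meant.

How it is judged:
By the outcome, as a careful person would: the job done as asked, in the order asked, and still so for the second after the job is handed in, with the robot touching nothing.
It also fails if it takes over 61 s, if anything falls off the work surface, if the arm or the gripper's body presses on something with over 40 N, if the wrist force passes 120 N, or if a joint passes its speed limit or range.

### The arm

A 6-joint arm with a two-finger parallel gripper is mounted at the origin on the work surface. World frame = base frame: x ahead of the robot, y to its left, z up, the work surface at z = 0. Lengths are in m, angles in rad, forces in N, time in s.
With the tool pointing down it reaches from about 0.275 to 0.75 m from the base axis. Payload 10.2 kg.
Tool frame: the origin (TCP) lies midway between the tips of the shut fingers; the grasp point (between the pads) lies 19 mm behind it (env.hold_point_z is the distance from the TCP to the grasp point, in m); x points along the fingers, z is the direction in which the jaws open and shut, and the axes are right-handed (so a half turn about x gives the same grasp; the last joint's range is limited). The gripper opens to 85 mm and grips with 20 to 120 N. Pads are 22 mm wide; open, the fingers measure 114 mm over their backs; the gripper's body (76 mm by 85 mm) begins 54 mm behind the grasp point. The pads swing forward as they close: fully open they stand 13 mm farther back than shut.
Start: joints at [-1.462, 0.313, 1.498, -0, 1.331, -0.223], TCP at [0.171, -0.496, 0.231] pointing down, gripper open.
Joint ranges: [-2.94, 2.94], [-0.97, 2.17], [0.19, 2.56], [-1.23, 4.37], [0.02, 3.11], [-2.88, 2.88]. Speed limits (rad/s): [2.39, 2.39, 3.01, 3.14, 3.14, 3.14].

### API

Orientations are given as a unit quaternion [x, y, z, w].
In Python, from bench import env, kinematics, monitor, eyes, job gives the robot as it stands. The module is installed in compiled form; this text tells all that it offers. Calls block until the motion is done:
- env.reach(position, orientation): joint-space move of the TCP to a pose.
- env.movel(position, velocity=0.15, frame=None, guard=None): straight line of the TCP; frame=None keeps the orientation; velocity is the mean speed in m/s. With guard (N) it stops when the force on the tool has changed by that much, and returns True; else False.
- env.set_joints(angles): joint-space move.
- env.release() and env.close_gripper(effort=None): open the fingers fully, or close them until they stop; effort is the grip in N (None keeps the last).
- env.hold(seconds).
- kinematics.ik(position, orientation): joint angles nearest the present ones, or None.
- monitor.sense(): the state.
- eyes.grab_frame(name): name is "scene" or "side" or "wrist"; returns a dict with "frame" (480x640x3 uint8, red, green, blue), "mtx" (3x3 intrinsics, pixels), "view" (4x4, takes a point from world to camera coordinates). Camera axes: x right, y down, z forward; pixel columns grow to the right and rows downward; lengths in m; the calibration is good to about 2 mm. A picture is of the moment at which its call begins. There is no depth.
A pose or a line that the arm cannot do raises env.MotionError and nothing moves.
- job.hand_in(): hands the job in, once; it reports no verdict.
The state is a dict: "clock": time; "joints": joint angles; "qvel": joint speeds; "joint_efforts": joint torques, N m; "position": TCP position; "ee_rot": TCP orientation; "contact_force": force on the tool from outside, world axes, zero at the start; "ft_torque": the same for the moment, N m; "finger_gap": opening from 0.0 (shut) to 1.0 (fully open).
Only numpy, scipy, OpenCV 4.12 (cv2) and the standard library are available. Lean on these libraries where they do the work, as an engineer would, in place of code of your own. Each camera call takes 0.05 s, during which the arm holds its last target. There are 200 camera calls.

## Working session

There is one attempt and no reset: what is moved stays moved. The work goes in short steps, each a Python script; the robot and the scene stay as the last script left them, time stands still between calls to the robot, and variables do not carry over. Pictures are saved under pics/ and viewed, about 8 in all and at most 12, crops included, and the job is handed in when it is done.

```bash
mkdir -p pics; python3 - <<'E'
from bench import env, kinematics, monitor, eyes, job
import cv2, numpy as np
for n in ["scene","side"]:
    f=eyes.grab_frame(n); cv2.imwrite(f"pics/{n}0.png",f["frame"][:,:,::-1]); np.savez(f"pics/{n}0.npz",**f)
    print(n,f["mtx"].tolist(),np.round(f["view"],4).tolist())
s=monitor.sense(); print(s["clock"],s["ee_rot"],s["finger_gap"],env.hold_point_z)
E
```

```text
scene [[612.0119660007936, 0.0, 316.87356984710743], [0.0, 612.0119660007936, 238.6033916611763], [0.0, 0.0, 1.0]] [[0.4369, 0.8992, -0.023, -0.1766], [0.5629, -0.2932, -0.7728, -0.2326], [-0.7016, 0.3247, -0.6342, 1.7751], [0.0, 0.0, 0.0, 1.0]]
side [[508.92353828536454, 0.0, 322.73110872903936], [0.0, 508.92353828536454, 240.96911813342953], [0.0, 0.0, 1.0]] [[-0.8301, -0.5575, -0.0117, 0.4277], [-0.3349, 0.5151, -0.789, 0.3324], [0.4459, -0.651, -0.6143, 0.9017], [0.0, 0.0, 0.0, 1.0]]
0.1 [ 0.4108927   0.57597874 -0.41025111  0.57542133] 0.997131444630263 0.0187
```

View pics/scene0.png

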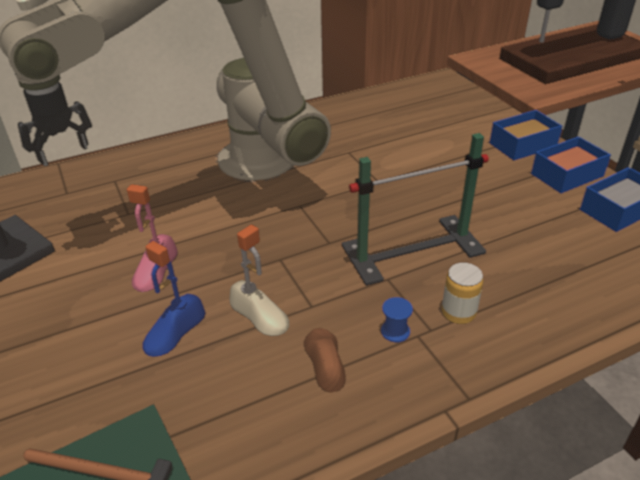

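View pics/side0.png

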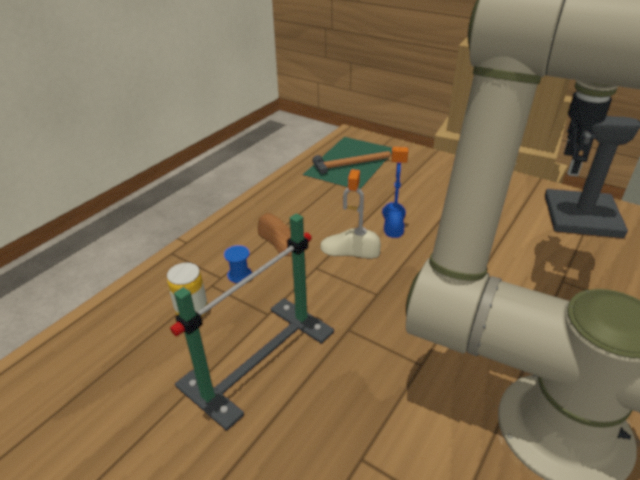

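The scene view shows the cream last (block at about 249,238, toe at 280,322) and the rack (post tops 365,160 and 477,138). In the side view the block is at about (354,180) and the post tops at (185,293) and (296,218). I'll view one composite zoom to get precise pixels.

```bash
python3 - <<'E'
import cv2, numpy as np
S=cv2.imread("pics/scene0.png");D=cv2.imread("pics/side0.png")
def c(I,x,y,w,h,k):
    o=cv2.resize(I[y:y+h,x:x+w],None,fx=k,fy=k,interpolation=cv2.INTER_CUBIC)
    for i in range(0,w,20):
        cv2.putText(o,str(x+i),(i*k,8),0,.3,(255,255,255),1); cv2.line(o,(i*k,10),(i*k,14),(255,255,255),1)
    for i in range(0,h,20):
        cv2.putText(o,str(y+i),(0,i*k+4),0,.3,(255,255,255),1); cv2.line(o,(20,i*k),(25,i*k),(255,255,255),1)
    return o
C=np.zeros((600,800,3),np.uint8)
for im,(u,v) in [(c(S,340,125,150,160,2),(0,0)),(c(D,165,205,170,225,2),(310,0)),(c(S,220,220,80,125,2),(650,0))]:
    C[v:v+im.shape[0],u:u+im.shape[1]]=im[:600-v,:800-u]
im=c(D,315,165,75,100,3); C[300:600,0:225]=im
cv2.imwrite("pics/comp.png",C)
for n,I in (("scene",S),("side",D)):
    hsv=cv2.cvtColor(I,cv2.COLOR_BGR2HSV)
    m=cv2.inRange(hsv,(3,190,110),(14,255,255)); N,_,st,ce=cv2.connectedComponentsWithStats(m)
    print(n,[(st[i].tolist(),ce[i].round(1).tolist()) for i in range(1,N) if st[i,4]>60])
E
```

```text
scene []
side [([392, 148, 16, 14, 197], [399.6, 154.2]), ([349, 171, 10, 19, 158], [353.4, 179.6])]
```

View pics/comp.png

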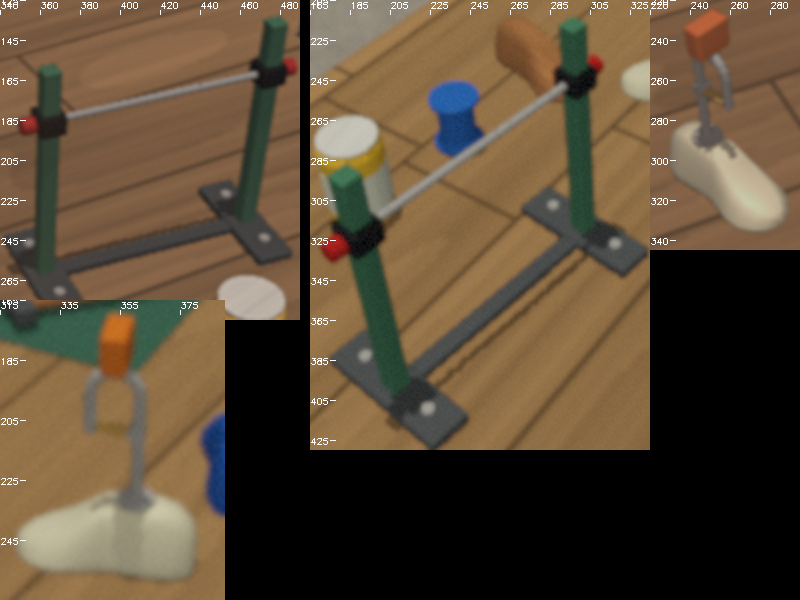

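```bash
cat > fit.py <<'E'
import numpy as np
from scipy.optimize import least_squares
V={n:np.load(f"pics/{n}0.npz") for n in("scene","side")}
def proj(n,p):
    v=V[n]; q=v["view"]@np.append(p,1); q=v["mtx"]@q[:3]; return q[:2]/q[2]
def W(p,l):
    c,s=np.cos(p[2]),np.sin(p[2]); return np.array([p[0]+c*l[0]-s*l[1],p[1]+s*l[0]+c*l[1],l[2]])
def rr(p):
    r=[]
    for n,A,B,b1,b2 in(("scene",(364.5,160),(477.5,136),(374,183),(466.5,162)),("side",(183,292.5),(296.5,217.5),(202.5,312),(292.5,248.5))):
        a,b=(W(p,(0,-.13,.28)),W(p,(0,.13,.28)))
        r+=list(proj(n,a)-A)+list(proj(n,b)-B)
        u,w=proj(n,W(p,(0,-.1,p[3]))),proj(n,W(p,(0,.1,p[3])))
        d=(w-u)/np.linalg.norm(w-u)
        for q in(b1,b2): e=np.array(q)-u; r.append(d[0]*e[1]-d[1]*e[0])
    return np.array(r)
s=min((least_squares(rr,[.5,.1,y,.22]) for y in(0,.4,-.4)),key=lambda s:s.cost); print("rack",s.x.round(4),s.fun.round(1))
def lr(p):
    r=[]
    for n,l,q,w in(("scene",(0,0,.207),(248.5,238),1),("side",(0,0,.207),(353.7,179.8),1),
      ("scene",(.02,0,.123),(259,273.5),1),("side",(.02,0,.123),(345,208.3),1),
      ("scene",(-.02,0,.062),(248.5,287.5),.5),("side",(-.02,0,.064),(360.5,230),.5),("scene",(.078,0,.015),(283,328),.4),("side",(.081,0,.015),(321,244),.4)):
        r+=list(w*(proj(n,W(p,l))-q))
    return np.array(r)
t=min((least_squares(lr,[.5,-.1,y]) for y in(0,1.5,3,-1.5)),key=lambda s:s.cost); print("last",t.x.round(4),t.fun.round(1))
E
python3 fit.py
```

```text
rack [0.574  0.1453 0.5018 0.2255] [ 17.3  26.  -34.1  -7.1 -23.3  26.1  77.5 -95.4 -67.1  71.1  30.  -36.8]
last [ 0.577  -0.2248  0.3886] [-0.6 -0.4 -0.1  0.7 -0.1  1.2 -0.4  1.3 -0.3  0.2 -0.2  0.5  0.  -0.7
 -0.2 -0.9]
```

```bash
sed -i 's/("side",(183,292.5),(296.5,217.5)/("side",(296.5,217.5),(183,292.5)/' fit.py; python3 fit.py
```

```text
rack [ 0.5522  0.1768 -0.1097  0.2159] [-0.7 -0.7 -0.7 -1.  -0.1 -0.2 -0.2 -0.5 -0.9  0.1  0.  -0.3]
last [ 0.577  -0.2248  0.3886] [-0.6 -0.4 -0.1  0.7 -0.1  1.2 -0.4  1.3 -0.3  0.2 -0.2  0.5  0.  -0.7
 -0.2 -0.9]
```

```bash
cat > h.py <<'E'
from bench import env, kinematics, monitor, eyes, job
import numpy as np, cv2
from scipy.spatial.transform import Rotation as R
H=env.hold_point_z
def quat(yaw,sgn=1):  # tool x down, tool z along +-(last x)
    x=np.array([0,0,-1.]); z=sgn*np.array([np.cos(yaw),np.sin(yaw),0]); return R.from_matrix(np.c_[x,np.cross(z,x),z]).as_quat()
def tcp(g): return np.array(g)-[0,0,H]   # grasp point -> TCP
def st():
    s=monitor.sense(); print(round(s["clock"],2),"pos",np.round(s["position"],4),"F",np.round(s["contact_force"],2),"gap",round(s["finger_gap"],3),"j",np.round(s["joints"],2)); return s
def snap(n,name):
    f=eyes.grab_frame(n); cv2.imwrite(f"pics/{name}.png",f["frame"][:,:,::-1]); np.savez(f"pics/{name}.npz",**f); return f
E
python3 - <<'E'
from h import *
V=np.load("pics/scene0.npz")
for n,p,z in(("glue",(460,312),0),("spool",(397,332),0),("mate",(325,375),0),("blueblk",(158,253),.207),("pinkblk",(138,194),.207),("bluelast",(175,330),0.0)):
    K=np.linalg.inv(V["mtx"]); Rw=V["view"][:3,:3]; o=-Rw.T@V["view"][:3,3]; d=Rw.T@K@[*p,1]; print(n,(o+d*(z-o[2])/d[2]).round(3))
for s in(1,-1):
    for g,y in(((.577,-.2248,.209),.3886),((.423,.191,.33),-.11),((.552,.177,.248),-.11)):
        q=kinematics.ik(tcp(g),quat(y,s)); print(s,None if q is None else np.round(q,2))
E
```

```text
glue [0.769 0.157 0.   ]
spool [ 0.757  0.01  -0.   ]
mate [ 0.788 -0.169  0.   ]
blueblk [ 0.542 -0.39   0.207]
pinkblk [ 0.334 -0.379  0.207]
bluelast [ 0.544 -0.394  0.   ]
1 [-0.56  0.55  1.25 -0.    1.34 -0.95]
1 [ 0.17  0.13  1.52 -0.    1.49  0.28]
1 [ 0.11  0.44  1.33 -0.    1.38  0.22]
-1 [-0.56  0.55  1.25  0.    1.34  2.19]
-1 [ 0.17  0.13  1.52  0.    1.49 -2.86]
-1 None
```

```bash
python3 - <<'E'
from h import *
p=np.array(monitor.sense()["position"]); env.movel(p+[0,0,.11],velocity=.25)
env.reach(tcp((.577,-.2248,.32)),quat(.3886)); st()
f=snap("wrist","w1"); print(np.round(f["view"],3).tolist())
P=f["view"]@[.577,-.2248,.225,1]; q=f["mtx"]@P[:3]; print("block top predicted",q[:2]/q[2])
E
```

```text
2.48 pos [ 0.5765 -0.2257  0.3014] F [-0.32 -0.66 -0.26] gap 1.001 j [-0.56  0.5   1.05 -0.    1.59 -0.95]
[[0.926, 0.376, 0.0, -0.449], [0.357, -0.879, 0.317, -0.467], [0.12, -0.294, -0.948, 0.312], [0.0, 0.0, 0.0, 1.0]]
block top predicted [327.16428349 253.81583854]
```

View pics/w1.png

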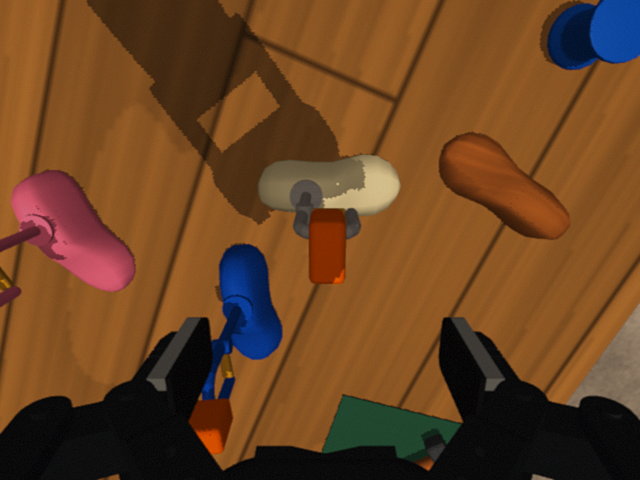

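The wrist view shows the orange block centred between the jaws (columns 309–345, centre 327; predicted 327) and aligned with them. The fit holds, so I'll grasp.

```bash
python3 - <<'E'
from h import *
print(env.movel(tcp((.577,-.2248,.209)),velocity=.12,frame=quat(.3886),guard=8)); st()
env.close_gripper(80); env.hold(.2); st()
env.movel(tcp((.577,-.2248,.26)),velocity=.1); env.hold(.3); st()
env.movel(tcp((.577,-.2248,.36)),velocity=.15)
env.reach(tcp((.40,-.1,.36)),quat(-.1097))
c,s=np.cos(-.1097),np.sin(-.1097)
env.reach(tcp((.5522-.14*c,.1768-.14*s,.3305)),quat(-.1097)); env.hold(.5); st()
snap("side","s1");snap("scene","c1");snap("wrist","w2")
a=cv2.imread("pics/s1.png");b=cv2.imread("pics/c1.png")
k=cv2.resize(a[150:440,150:430],None,fx=1.4,fy=1.4);l=cv2.resize(b[80:370,260:520],None,fx=1.4,fy=1.4)
cv2.imwrite("pics/pre.png",np.hstack([k,l]))
E
```

```text
False
3.6 pos [ 0.5773 -0.225   0.1912] F [ 0.21 -0.36  0.82] gap 0.997 j [-0.56  0.55  1.25  0.    1.34 -0.95]
4.4 pos [ 0.5772 -0.2248  0.1906] F [ 1.83 -0.14  2.49] gap 0.25 j [-0.56  0.55  1.25  0.    1.34 -0.95]
5.36 pos [ 0.5769 -0.2247  0.2408] F [ 0.95 -0.14 -3.7 ] gap 0.249 j [-0.56  0.52  1.17 -0.    1.45 -0.95]
8.68 pos [0.4131 0.192  0.3118] F [ 0.65 -0.33 -3.21] gap 0.244 j [0.18 0.11 1.54 0.   1.49 0.29]
```

View pics/pre.png

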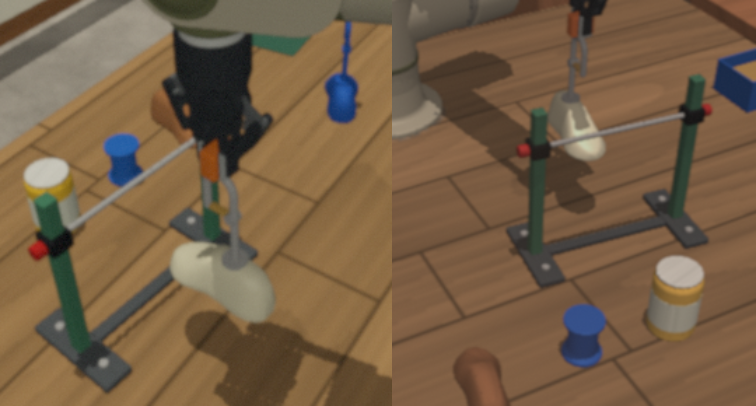

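The last is held upright, toe facing the bar, about 14 cm short of it. Next: insert under guard and check against an overlay.

```bash
python3 - <<'E'
from h import *
Y=-.1097
print(env.movel(tcp((.5522,.1768,.3327)),velocity=.08,frame=quat(Y),guard=6)); env.hold(.3); st()
c,s=np.cos(Y),np.sin(Y); p=np.array(monitor.sense()["position"]); g=p+[0,0,H-.0023]
T=lambda l:[g[0]+c*l[0]-s*l[1],g[1]+s*l[0]+c*l[1],g[2]+l[2],1]
B=lambda y:[.5522-s*y,.1768+c*y,.2159,1]
out=[]
for n in("side","scene"):
    f=snap(n,n+"2"); P=lambda X:(lambda q:q[:2]/q[2])(f["mtx"]@(f["view"]@X)[:3])
    u=np.mean([P(T((0,0,-.1))) ],axis=0); x0,y0=(int(u[0])-60,int(u[1])-70); k=6 if 0 else 5
    I=f["frame"][y0:y0+118,x0:x0+79][:,:,::-1]; I=cv2.resize(np.ascontiguousarray(I),None,fx=k,fy=k,interpolation=cv2.INTER_CUBIC)
    for X,col in [(T((0,0,0)),(255,0,255)),(T((.02,0,-.084)),(255,255,0)),(T((-.02,0,-.145)),(255,255,0)),(T((-.015,0,-.077)),(0,255,255)),(T((.081,0,-.19)),(255,0,255)),(B(-.05),(0,0,255)),(B(0),(0,0,255)),(B(.05),(0,0,255))]:
        q=(P(X)-[x0,y0]+.5)*k; cv2.circle(I,tuple(int(v) for v in q),4,col,1)
    out.append(I)
cv2.imwrite("pics/ins.png",np.hstack(out))
E
```

```text
False
11.03 pos [0.5521 0.1768 0.314 ] F [-0.24  0.22 -3.31] gap 0.247 j [ 0.11  0.4   1.17 -0.    1.58  0.22]
```

View pics/ins.png

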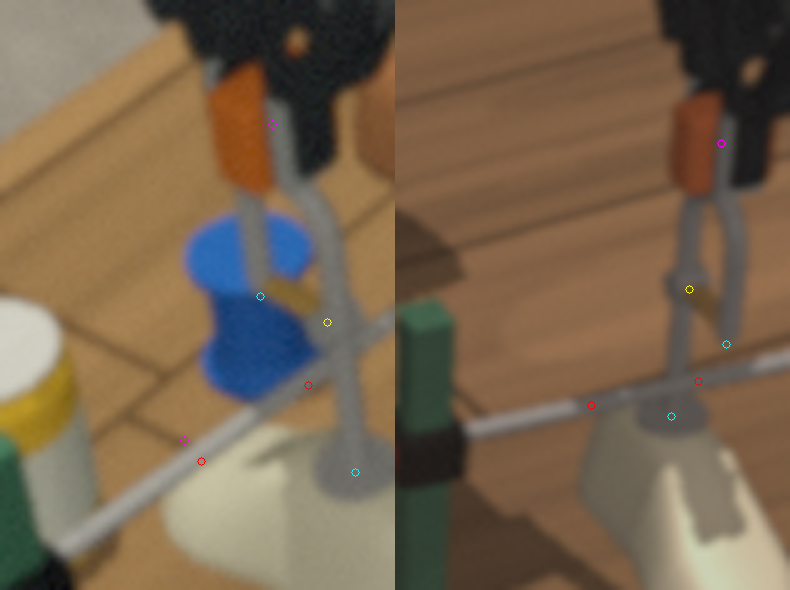

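The overlay agrees: the bar lies below the gate, between nose and shank, perhaps 1–2 mm higher than estimated. I'll bias the last 3 mm back so the bar clears the gate tip, then push down.

```bash
python3 - <<'E'
from h import *
Y=-.1097; u=np.array([np.cos(Y),np.sin(Y),0]); b=np.array([.5522,.1768,0])
go=lambda dx,z,v,g:env.movel(tcp(b+dx*u+[0,0,z]),velocity=v,frame=quat(Y),guard=g)
print(go(-.003,.306,.06,10)); st()
for z in np.arange(.300,.2609,-.006):
    r=go(-.003,z,.05,25); s=st()
    if r: print("guard"); break
E
```

```text
False
11.73 pos [0.5493 0.1771 0.2874] F [ 0.18  0.84 -3.12] gap 0.246 j [0.11 0.4  1.23 0.   1.51 0.22]
12.0 pos [0.5496 0.1772 0.2822] F [0.73 0.39 4.05] gap 0.246 j [0.11 0.4  1.24 0.   1.5  0.22]
12.27 pos [0.5493 0.1772 0.2763] F [-1.24 -0.18  6.32] gap 0.251 j [0.11 0.4  1.25 0.   1.48 0.22]
12.53 pos [0.5489 0.1773 0.2703] F [-4.46 -0.05  5.96] gap 0.245 j [0.11 0.41 1.27 0.   1.47 0.22]
12.8 pos [0.5484 0.1774 0.2639] F [-5.16  0.78  4.31] gap 0.248 j [0.11 0.41 1.28 0.   1.46 0.22]
13.07 pos [0.548  0.1775 0.2574] F [-6.1   2.19  2.89] gap 0.246 j [0.11 0.41 1.29 0.   1.44 0.22]
13.33 pos [0.549  0.1771 0.2507] F [ 0.09 -0.38 -3.68] gap 0.247 j [ 0.11  0.42  1.3  -0.    1.43  0.22]
13.6 pos [0.5491 0.1771 0.2448] F [-0.42 -0.46 -2.65] gap 0.246 j [ 0.11  0.42  1.31 -0.    1.41  0.22]
```

The gate opened (about 9–10 N) and released, and the force is back to the last's weight alone. Recentre, then lower until the arch meets the bar.

```bash
python3 - <<'E'
from h import *
Y=-.1097; u=np.array([np.cos(Y),np.sin(Y),0]); b=np.array([.5522,.1768,0])
go=lambda dx,z,v,g:env.movel(tcp(b+dx*u+[0,0,z]),velocity=v,frame=quat(Y),guard=g)
print(go(0,.2625,.03,6)); st()
print(go(0,.244,.02,3)); env.hold(.3); st()
out=[]
for n in("side","scene"):
    f=snap(n,n+"3"); q=f["mtx"]@(f["view"]@[.5522,.1768,.17,1])[:3]; q=(q[:2]/q[2]).astype(int)
    out.append(cv2.resize(f["frame"][q[1]-65:q[1]+75,q[0]-50:q[0]+45,::-1],None,fx=4.2,fy=4.2,interpolation=cv2.INTER_CUBIC))
cv2.imwrite("pics/hung.png",np.hstack(out))
E
```

```text
False
13.86 pos [0.5523 0.1768 0.2437] F [ 1.21 -0.67 -3.38] gap 0.247 j [0.11 0.43 1.3  0.   1.41 0.22]
True
14.79 pos [0.5521 0.1768 0.2316] F [-0.34  0.37  5.67] gap 0.251 j [0.11 0.43 1.32 0.   1.38 0.22]
```

View pics/hung.png

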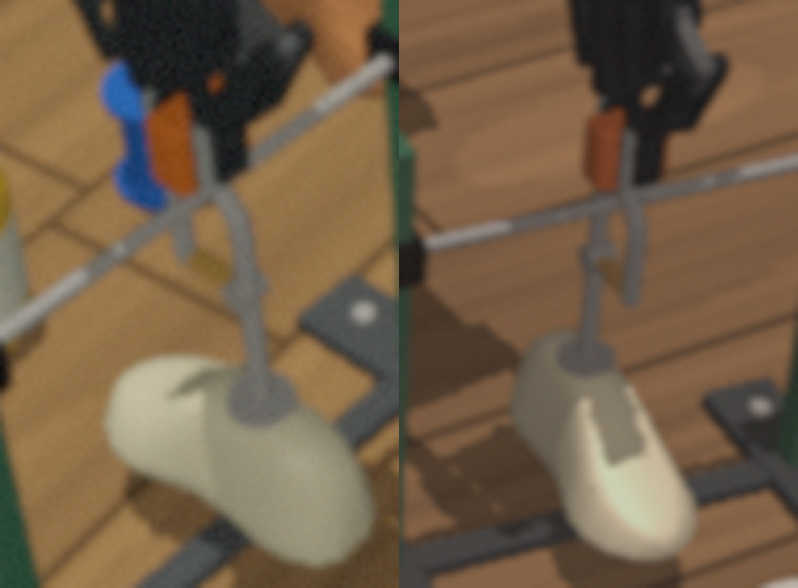

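The bar is under the arch with the gate shut below it. Now ease the load to near zero, release, retreat, and let it settle.

```bash
python3 - <<'E'
from h import *
for i in range(8):
    s=monitor.sense(); fz=s["contact_force"][2]
    if fz<1.5: break
    p=np.array(s["position"]); env.movel(p+[0,0,.0004],velocity=.01); env.hold(.15)
st(); env.release(); env.hold(.3); st()
p=np.array(monitor.sense()["position"]); print(env.movel(p+[0,0,.06],velocity=.05,guard=4)); env.movel(p+[0,0,.16],velocity=.2); st()
def cen():
    f=eyes.grab_frame("side"); h=cv2.cvtColor(f["frame"],cv2.COLOR_RGB2HSV); q=f["mtx"]@(f["view"]@[.5522,.1768,.248,1])[:3]; q=(q[:2]/q[2])
    m=cv2.inRange(h,(3,170,90),(16,255,255)).astype(float); yy,xx=np.mgrid[:480,:640]; m*=(np.hypot(xx-q[0],yy-q[1])<22)
    g=f["frame"].astype(float); return np.round([*q,(m*xx).sum()/m.sum(),(m*yy).sum()/m.sum(),m.sum()/255],2)
for i in range(8): print(cen()); env.hold(.7)
st()
out=[]
for n in("side","scene"):
    f=snap(n,n+"4"); q=f["mtx"]@(f["view"]@[.5522,.1768,.17,1])[:3]; q=(q[:2]/q[2]).astype(int)
    out.append(cv2.resize(f["frame"][q[1]-75:q[1]+65,q[0]-50:q[0]+45,::-1],None,fx=4.2,fy=4.2,interpolation=cv2.INTER_CUBIC))
cv2.imwrite("pics/rel.png",np.hstack(out))
E
```

```text
15.32 pos [0.5521 0.1768 0.2318] F [0.85 1.04 0.63] gap 0.246 j [0.11 0.44 1.32 0.   1.39 0.22]
16.27 pos [0.5521 0.1768 0.232 ] F [-0.05  0.22 -0.33] gap 1.001 j [0.11 0.44 1.32 0.   1.39 0.22]
False
18.27 pos [0.5521 0.1768 0.3906] F [0.82 0.   0.45] gap 0.997 j [0.11 0.4  0.97 0.   1.78 0.22]
[246.33 265.77 247.36 264.81 427.  ]
[246.33 265.77 247.34 264.78 428.  ]
[246.33 265.77 247.36 264.81 425.  ]
[246.33 265.77 247.4  264.75 425.  ]
[246.33 265.77 247.36 264.79 426.  ]
[246.33 265.77 247.4  264.81 423.  ]
[246.33 265.77 247.31 264.77 426.  ]
[246.33 265.77 247.35 264.8  423.  ]
24.27 pos [0.5522 0.1768 0.392 ] F [-0.55 -0.06 -0.51] gap 1.0 j [0.11 0.4  0.97 0.   1.78 0.22]
```

View pics/rel.png

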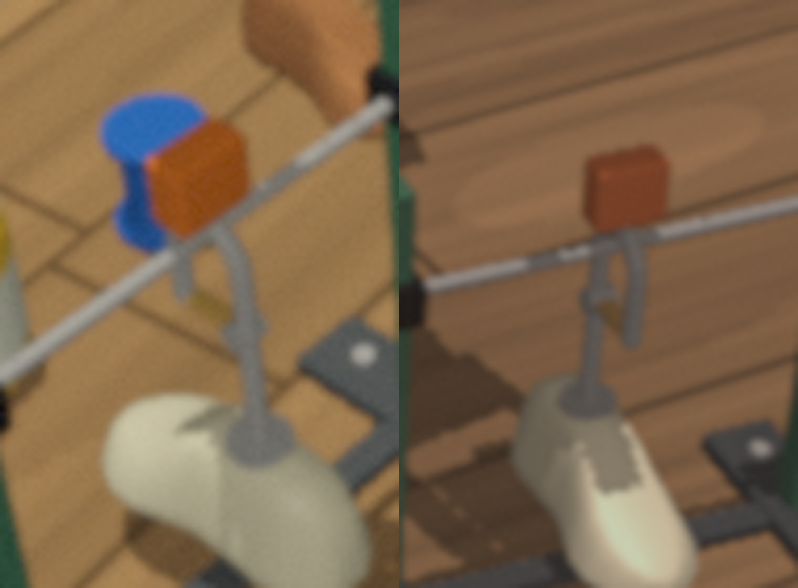

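The last hangs still and upright with the gate shut below the bar and the gripper clear of it.

```bash
python3 -c "
from h import *
job.hand_in(); st()"
```

```text
the job is handed in; nothing more can be done
the job is handed in; nothing more can be done
```

The cream last is hanging from the bar, and I handed the job in at about 24 s of the 61 s allowed.

I found the last and the rack from the two fixed cameras and gripped the orange block. I brought the bar in under the nose, then pushed the hook down. The gate gave way at about 9–10 N over the last's weight, and the force then fell straight back to the weight alone. I lowered the last until the arch rested on the bar, took the load off the gripper, let go and moved the gripper about 16 cm up.

**Last checks:**
- **Stillness:** the block's position in the side camera stayed within 0.1 pixel for 6 s after release.
- **Hang:** both camera views show the bar under the arch, the gate level and shut below it, and the last upright.
- **Robot:** the open gripper is clear of everything, with about zero force on it. The highest contact force I read was about 9 N over the last's weight.
- **Other things:** I did not measure the bystanders again at the end. The path kept clear of them, and those in view looked unmoved.

**Disagreements:**
- The bar looked 1–2 mm higher than my first estimate, and this did not affect the hanging.
- Before the push, the toe appeared about 10 mm away from where I predicted it. The shank and nose matched, so I put this down to the toe's rounded outline rather than a tilt.

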